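# Check the parts case against its layout tiles and take out the wrong part

## Task

Open the hinged lid of the grey parts case and leave it standing open. Compare each of the three bays with the layout tile straight in front of it: one bay holds a connector block where its tile shows a terminal strip. Take that wrong block out and set it down, without dropping it, inside the open aluminium tray beside the case; leave the other two parts in their bays and do not disturb the things around.

Things in the scene. Friction and masses are not known exactly. Their poses are not given: they have to be found in the camera images.
- parts_case: grey case fixed to the worktop, 130 (x) x 290 (y) x 50 mm tall without lid; walls and floor 4 mm; origin: centre of its underside; x from front to hinge, y left along the bays. Three bays, centres y = +95, 0, -95 mm, x = 0, 122 mm deep (x), 92 wide (y), dividers rise 12 mm over the floor. A front ledge (x -65 to -155 mm), 6 mm high, rim 10 mm, carries the tiles
- case_lid (a joint): lid angle in rad: 0 shut, 1.57 upright, 1.9 end stop; starts between 0 and 0.25. The hinge is stiff enough that the lid stays wherever it is left (about 2 N at the tab moves it)
- case_hinge (a point): middle of the lid's hinge line, 50 mm above the worktop at the case's rear upper edge (case x = +65 mm); the hinge line runs along the case's y and the lid rises from its front
- lid_tab (a point): grip point on the black tab that juts 42 mm from the middle of the lid's front edge, 24 mm wide (case y), 10 mm thick. The point is 158 mm from the hinge, 28 mm out from the lid's edge, 4 mm above the lid's underside, and moves with the lid (x to the hinge, z out of its top). Lid 130 x 290 x 6.5 mm, 0.12 kg. Pinched across its width from above, the tab can turn between the pads
- tile_connector: white layout tile 76 x 76 x 5 mm with the raised figure of a connector block (30 mm across, 34 mm along the case's x, two rows of slots): the bay straight behind it shall hold a connector block. Fixed on the ledge; origin: centre of its underside; axes as the case's; the bay's centre lies 109 mm along +x, same y, the bay's floor 2 mm lower than this origin
- tile_strip_a: layout tile with the raised figure of a terminal strip (oblong of 66 x 22 mm, long side along the case's x, a row of six dots): the bay straight behind it shall hold a terminal strip; same plate, origin and axes as tile_connector
- tile_strip_b: layout tile with the raised figure of a terminal strip (oblong of 66 x 22 mm, long side along the case's x, a row of six dots): the bay straight behind it shall hold a terminal strip; same plate, origin and axes as tile_connector
- connector_1: plug connector block, 30 (own x) x 34 (own y) x 28 mm tall, about 30 g, two rows of black slots on top; stands upright in a bay; origin: centre of its underside, z up; own x lies along the case's y to within 0.2 rad. connector_1 and connector_2 are alike; which of them is packed wrongly differs from start to start
- connector_2: plug connector block, 30 (own x) x 34 (own y) x 28 mm tall, about 30 g, two rows of black slots on top; stands upright in a bay; origin: centre of its underside, z up; own x lies along the case's y to within 0.2 rad. connector_1 and connector_2 are alike; which of them is packed wrongly differs from start to start
- terminal_strip: cream terminal strip, 22 x 66 x 15 mm, six cells in a row; lies flat correctly in its bay; origin: centre of its underside, y along its length
- return_tray: open aluminium tray for taken-out parts, 120 x 120 x 30 mm, walls and floor 4 mm, fixed to the worktop to the right of the case (-y side); origin: centre of its underside
- copper_spool: bystander behind the case: wire spool, 66 mm across, 48 mm tall; origin: centre of its underside
- tape_roll: bystander behind the tray: tape roll, 58 mm across, 19 mm tall; origin: centre of its underside
- side_cutters: bystander to the left of the case: lying pliers, 55 x 163 x 12 mm; origin: centre of its underside
Not all that is in view belongs to the job. Of the things shaped like the return_tray, the aluminium one is meant.

How it is judged:
By the outcome, as a careful person would: the job done as asked, in the order asked, and still so for the second after the job is handed in, with the robot touching nothing.
It also fails if it takes over 58 s, if anything falls off the work surface, if the arm or the gripper's body presses on something with over 40 N, if the wrist force passes 120 N, or if a joint passes its speed limit or range.

## Robot

A 7-joint arm with a two-finger parallel gripper is mounted at the origin on a cart in front of the work surface, level with it; the furniture and walls round the work are solid. World frame = base frame: x ahead of the robot, y to its left, z up, the work surface at z = 0. Lengths are in m, angles in degrees, forces in N, time in s.
With the tool pointing down it reaches from about 0.425 to 0.975 m from the base axis. Payload 16.7 kg.
Tool frame: the origin (TCP) lies at the centre of the arm's flange, where the gripper is bolted on; the fingertips stand 173 mm ahead of it and the grasp point (between the pads) lies 155 mm ahead of it; z points along the fingers, y is the line along which they close (so a half turn about z gives the same grasp; the last joint's range is limited). The gripper opens to 85 mm and grips with 20 to 120 N. Pads are 22 mm wide; open, the fingers measure 114 mm over their backs; the gripper's body (76 mm by 85 mm) begins 54 mm behind the grasp point. The pads swing forward as they close: fully open they stand 13 mm farther back than shut.
Start: joints at [65.976, 24.414, 4.234, 92.017, -1.954, 63.644, -3.845], TCP at [0.18, -0.651, 0.405] pointing down, gripper open.
Joint ranges: [-163.25, 163.25], [-28.42, 122.38], [-70.27, 78.77], [12.13, 141.07], [-58.53, 238.53], [9.26, 117.41], [-156.51, 156.51]. Speed limits (degrees/s): [108.29, 108.29, 136.94, 136.94, 172.46, 172.46, 172.46].

## Interface

Orientations are given as a 3x3 rotation matrix whose columns are the frame's x, y, z axes.
In Python, from cell import status, viewer, ticket, recognise, outline_of gives the robot as it stands.
- The arm moves only by the tool jog_arm, never from a script. Its argument "targets" is a list of rows, each a list of 5 numbers: the shift along the tool's x, y, z in units of 25 mm (1.0 is 25 mm), then the turn about the tool's z in units of 6 degrees (1.0 is 6 degrees), then the closure, from 0 (fully open) to 1 (shut). A call has 1 to 8 rows; each row is the pose to reach, as a shift and turn from the pose commanded when the call began, along the tool's axes at that moment; what a row does not reach only later rows make up. A row lasts 1/8 s, in which the tool goes at most 62.5 mm and 10.7 degrees, less where a joint would pass 70% of its speed; a pose out of reach is approached as far as the arm can. A call with a gripper value outside its range is refused whole. The fingers move at their own pace and stop on an object; the grip force is fixed at half the most. Time passes only in rows, so rows that repeat a pose let the fingers close. It gives the time, the measured TCP pose, the force, the opening and the grip force at its end, in the units of the state.
- status.state(): the state, without advancing time (a new reading comes with each control period).
- viewer.camera(name): name is "scene" or "side" or "wrist"; returns a dict with "img" (400x640x3 uint8, blue, green, red), "vertical_fov" (degrees; the focal length in pixels is half the picture's height over the tangent of half this angle, whatever the lens; pixels are square), "cx", "cy" (the principal point, pixels), "xyz" and "rotation" of the camera in the world. Camera axes: x right, y down, z forward; pixel columns grow to the right and rows downward; lengths in m; the calibration is good to about 2 mm. A picture is of the moment at which its call begins. There is no depth.
- ticket.close_job(): hands the job in; it is judged then, once.
Trained networks look in a picture, given as the dict that the camera call returned (one of the last four; its "shot" number tells which), for a name from the list of things; names that differ only in an ending like _2 or _b are one class to them, and where a whole thing is asked for, a point or a joint stands for the part that bears it (a point fixed in the world has none). Each returns a list of dicts, best first, with "score" (0 to 1); they miss things now and then, are a little off and sometimes report something else, mostly with a low value. They report only what shows in the picture. A call takes as long as a camera call. They do not tell look-alikes from the thing itself.
- recognise(picture, query): "xyz" ([x, y, z] in m, in world coordinates, good to about 4 mm: the middle of the surface that is visible of it).
- outline_of(picture, query): "pixels" (400x640 bool, what is visible of it).
The state is a dict: "clock": time; "joint_positions": joint angles; "qvel": joint speeds; "joint_torque": joint torques, N m; "ee_pos": TCP position; "orientation": TCP orientation; "contact_force": force on the tool from outside, world axes, zero at the start; "moment": the same for the moment, N m; "opening": finger opening in m; "finger_force": force on a finger pad.
Only numpy, scipy, OpenCV 4.12 (cv2) and the standard library are available. Lean on these libraries where they do the work, as an engineer would, in place of code of your own. Each camera call takes 0.05 s, during which the arm holds its last target. There are 200 camera calls.

## Working session

There is one attempt and no reset: what is moved stays moved. The work goes in short steps, Python scripts to look and compute and a tool call to move; the robot and the scene stay as the last step left them, time stands still between calls to the robot, and variables do not carry over. Pictures are saved under pics/ and viewed, at most 10 in all, crops included, and the job is handed in when it is done.

Besides the shell and the picture viewer there is one more tool, called by a JSON object that holds its "op" and its "data". jog_arm: Moves the arm, as the interface text tells. Its arguments: {"type":"object","properties":{"targets":{"type":"array"}},"required":["targets"]}

```bash
mkdir -p pics; cat > h.py <<'E'
import numpy as np, cv2
from cell import status, viewer, ticket, recognise, outline_of
def f(p): return 200/np.tan(np.radians(p["vertical_fov"])/2)
def ray(p,u,v):
    d=np.array([(u-p["cx"])/f(p),(v-p["cy"])/f(p),1]); return np.array(p["rotation"])@d
def atz(p,u,v,z):
    d=ray(p,u,v); o=np.array(p["xyz"]); return o+d*(z-o[2])/d[2]
def proj(p,X):
    c=np.array(p["rotation"]).T@(np.array(X)-np.array(p["xyz"])); return c[:2]/c[2]*f(p)+[p["cx"],p["cy"]]
def snap(n,name):
    p=viewer.camera(n); cv2.imwrite(f"pics/{name}.png",p["img"]); return p
E
python3 - <<'E'
from h import *
np.set_printoptions(precision=3,suppress=True)
s=status.state(); print(s["ee_pos"],s["orientation"],s["opening"],s["clock"])
for n in ["scene","side"]:
    p=snap(n,n+"0"); print(n,p["xyz"],p["vertical_fov"],p["cx"],p["cy"])
    for q in ["parts_case","case_lid","lid_tab","tile_connector","tile_strip_a","connector_1","terminal_strip","return_tray","copper_spool","tape_roll","side_cutters"]:
        print(q,[(np.round(r["xyz"],3).tolist(),round(r["score"],2)) for r in recognise(p,q)[:4]])
a=[cv2.imread(f"pics/{n}0.png") for n in("scene","side")]
E
```

```text
[ 0.18  -0.65   0.404] [[ 0.964  0.267 -0.   ]
 [ 0.267 -0.964  0.001]
 [-0.    -0.001 -1.   ]] 0.08520875471278536 0.0
scene [-0.263  0.75   0.785] 51.37867375453263 315.3887453728715 199.56607341888582
parts_case [([0.529, 0.217, 0.053], 0.67)]
case_lid [([0.568, 0.203, 0.072], 0.95)]
lid_tab [([0.467, 0.088, 0.009], 0.44), ([0.592, -0.081, 0.009], 0.38), ([0.532, 0.221, 0.055], 0.28)]
tile_connector [([0.47, 0.187, 0.012], 0.92)]
tile_strip_a [([0.458, 0.278, 0.013], 0.91), ([0.472, 0.089, 0.009], 0.78), ([0.569, 0.194, 0.013], 0.73)]
connector_1 []
terminal_strip [([0.574, 0.092, 0.014], 0.45), ([0.746, -0.168, 0.02], 0.4)]
return_tray [([0.587, -0.084, 0.008], 0.94), ([0.374, -0.154, 0.012], 0.93)]
copper_spool [([0.734, 0.082, 0.04], 0.61)]
tape_roll [([0.747, -0.171, 0.014], 0.65)]
side_cutters [([0.481, 0.503, 0.008], 0.6)]
side [0.465 1.499 1.244] 42.5490352551948 321.29949718277413 196.3281540468377
parts_case [([0.563, 0.23, 0.061], 0.91), ([0.576, 0.204, 0.068], 0.46)]
case_lid [([0.576, 0.204, 0.067], 0.86)]
lid_tab [([0.577, 0.202, 0.067], 0.55)]
tile_connector [([0.467, 0.188, 0.014], 0.72)]
tile_strip_a [([0.463, 0.086, 0.007], 0.77), ([0.46, 0.286, 0.006], 0.64), ([0.596, -0.091, 0.001], 0.45)]
connector_1 [([0.576, 0.204, 0.066], 0.51)]
terminal_strip []
return_tray [([0.374, -0.159, 0.004], 0.81), ([0.591, -0.091, 0.002], 0.69)]
copper_spool [([0.75, 0.092, 0.048], 0.78)]
tape_roll []
side_cutters [([0.486, 0.503, 0.011], 0.57)]
```

View pics/scene0.png

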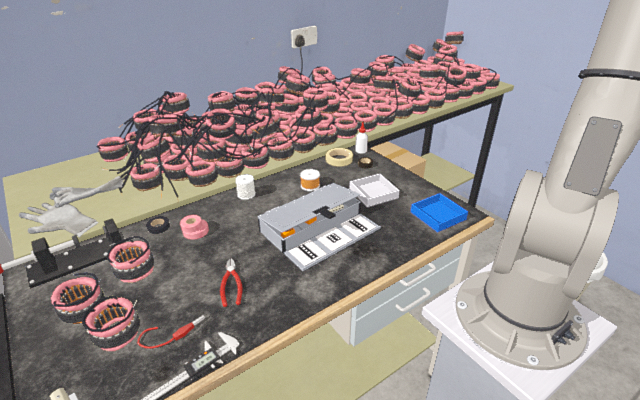

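View pics/side0.png

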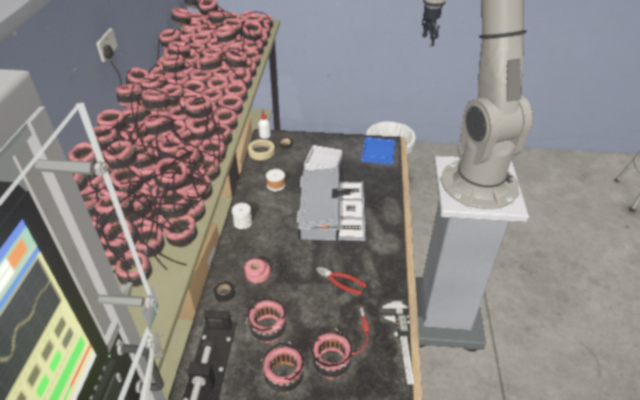

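The scene shows the grey case near (320,225) with the lid nearly shut. Its tiles, left to right, are strip, connector, strip. The aluminium tray is at (373,190) and the blue look-alike at (440,212). The side view agrees: the tab points to the robot at (347,192).

{"op": "jog_arm", "data": {"targets": [[13.6,-8.7,0,2,0],[13.6,-8.7,0,2,0],[13.6,-8.7,0,2,0],[13.6,-8.7,0,2,0],[13.6,-8.7,0,2,0],[13.6,-8.7,0,2,0],[13.6,-8.7,0,2,0],[13.6,-8.7,0,2,0]]}}

```text
clock: 2.2
ee_pos: [0.4513, -0.3482, 0.4048]
orientation: [[0.998, 0.064, 0.001], [0.064, -0.998, 0.0], [0.001, -0.0, -1.0]]
contact_force: [0.3, 0.2, -0.6]
opening: 0.0851
finger_force: 0.0
```

{"op": "jog_arm", "data": {"targets": [[0.5,-10,0,0,0],[0.9,-21.4,0,0,0],[0.9,-21.4,0,0,0],[0.9,-21.4,0,0,0],[0.9,-21.4,0,0,0],[0.9,-21.4,0,0,0],[0.9,-21.4,0,0,0],[0.9,-21.4,0,0,0]]}}

```text
clock: 3.2
ee_pos: [0.4405, 0.1504, 0.4051]
orientation: [[0.998, 0.058, 0.001], [0.058, -0.998, -0.0], [0.001, 0.0, -1.0]]
contact_force: [1.6, -0.6, -0.3]
opening: 0.0854
finger_force: 0.0
```

```bash
python3 - <<'E'
from h import *
np.set_printoptions(precision=3,suppress=True)
s=status.state(); print(s["ee_pos"],s["clock"])
p=snap("wrist","w0"); print(p["xyz"],p["rotation"],p["vertical_fov"])
for q in ["lid_tab","tile_connector","tile_strip_a","case_lid"]:
    print(q,[(np.round(r["xyz"],3).tolist(),round(r["score"],2)) for r in recognise(p,q)[:4]])
E
```

```text
[0.44  0.15  0.405] 3.2
[0.521 0.154 0.373] [[ 0.059 -0.948 -0.313]
 [-0.998 -0.056 -0.019]
 [ 0.     0.314 -0.949]] 68.68719919965821
lid_tab [([0.567, 0.188, 0.075], 0.59)]
tile_connector [([0.464, 0.17, 0.011], 0.76)]
tile_strip_a [([0.468, 0.279, 0.01], 0.86), ([0.477, 0.09, 0.006], 0.74)]
case_lid [([0.561, 0.188, 0.07], 0.89)]
```

View pics/w0.png

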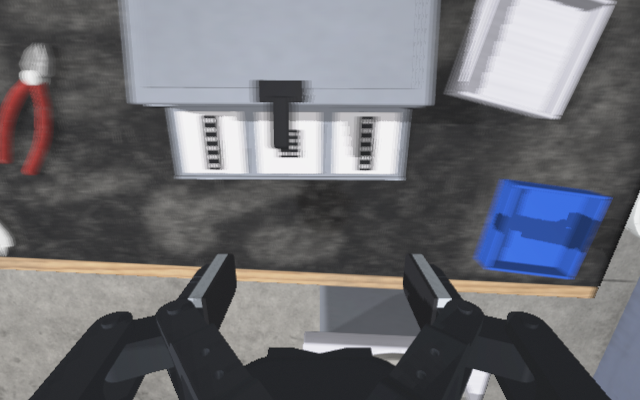

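The wrist view shows the tab's shaft at about x 281, rows 100–150. The lid's front edge runs from (128,103) to (437,106), and the ledge front from (175,179) to (405,180). The picture is blurred by motion, so I'll take a settled one.

```bash
python3 - <<'E'
from h import *
import pickle
np.set_printoptions(precision=4,suppress=True)
p=snap("wrist","w1"); pickle.dump(p,open("w1.pkl","wb")); s=status.state(); print(s["ee_pos"],p["xyz"],p["rotation"])
cv2.imwrite("pics/w1c.png",cv2.resize(p["img"][60:200,110:450],None,fx=2.35,fy=2.35,interpolation=cv2.INTER_CUBIC))
E
```

```text
[0.4408 0.1482 0.4046] [0.5211 0.1528 0.3726] [[ 0.0603 -0.9474 -0.3144]
 [-0.9982 -0.0571 -0.0194]
 [ 0.0005  0.315  -0.9491]]
```

View pics/w1c.png

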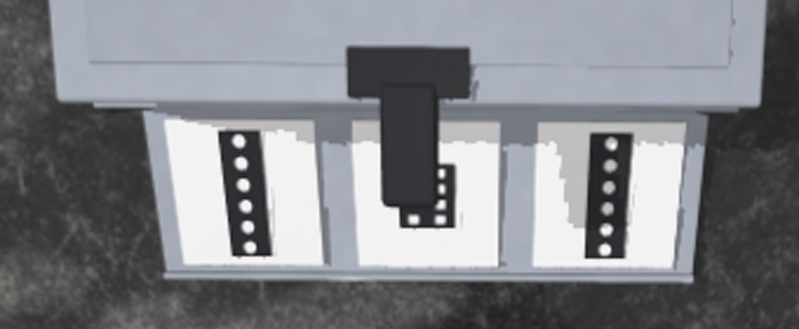

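The crop shows the ledge front corners at (180,176) and (405,178) in full-picture pixels. The lid's front corners are at (135,104) and (432,105), and the tab tip at (284,147). I'll fit the case pose and lid angle to these.

```bash
cat > fit.py <<'E'
from h import *
import pickle
from scipy.optimize import least_squares
np.set_printoptions(precision=4,suppress=True)
p=pickle.load(open("w1.pkl","rb"))
def C(q,X): 
    c,s=np.cos(q[2]),np.sin(q[2]); return np.array([q[0]+c*X[0]-s*X[1],q[1]+s*X[0]+c*X[1],X[2]])
def L(q,r,y,h,th=None):
    t=q[3] if th is None else th
    return C(q,[.065-r*np.cos(t)+h*np.sin(t),y,.05+r*np.sin(t)+h*np.cos(t)])
obs=[((180.2,175.7),lambda q:C(q,[-.155,.145,.010])),((404.5,177.9),lambda q:C(q,[-.155,-.145,.010])),
((134.7,103.8),lambda q:L(q,.13,.145,.003)),((432.1,104.7),lambda q:L(q,.13,-.145,.003)),((284.5,147.2),lambda q:L(q,.172,0,.005))]
def fitq(): return least_squares(lambda q:np.concatenate([proj(p,g(q))-np.array(o) for o,g in obs]),[.576,.194,.066,.1])
if __name__=="__main__":
    r=fitq(); print(r.x,r.fun)
    q=r.x; print("tab",L(q,.158,0,.004),"tiles",C(q,[-.109,.095,0]),C(q,[-.109,-.095,0]))
    pickle.dump(q,open("q.pkl","wb"))
    t0=status.state(); R=np.array(t0["orientation"]); e=np.array(t0["ee_pos"])
    print(e,np.degrees(np.arctan2(R[1,0],R[0,0])),np.degrees(q[2]))
    print("to tab (units):",R.T@(L(q,.158,0,.004)+[0,0,.155]-e)/.025)
E
python3 fit.py
```

```text
[0.5797 0.1905 0.0561 0.1477] [-1.8962  2.3015  0.9043  1.0186  0.6707 -1.178   0.1705 -0.7434 -0.0824
 -0.2734]
tab [0.4891 0.1854 0.0772] tiles [0.4655 0.2793 0.    ] [0.4762 0.0896 0.    ]
[0.4408 0.1482 0.4046] 3.3458453776605777 3.211641255365881
to tab (units): [ 2.0161 -1.3789  6.8962]
```

{"op": "jog_arm", "data": {"targets": [[2.0,-1.4,2,0,0.3],[2.0,-1.4,4,0,0.4],[2.0,-1.4,6,0,0.4],[2.0,-1.4,7,0,0.4],[2.0,-1.4,7,0,0.4],[2.0,-1.4,7,0,0.4]]}}

```text
clock: 4.25
ee_pos: [0.489, 0.1869, 0.2309]
orientation: [[0.998, 0.059, 0.001], [0.059, -0.998, 0.0], [0.001, -0.0, -1.0]]
contact_force: [-0.2, -0.7, 0.5]
opening: 0.0511
finger_force: 0.0
```

```bash
python3 - <<'E'
from h import *
from fit import *
q=pickle.load(open("q.pkl","rb"))
w=snap("wrist","w2"); s=status.state(); print(s["ee_pos"],s["opening"],s["contact_force"])
print("tab px",proj(w,L(q,.158,0,.008)),proj(w,L(q,.172,0,.008)))
E
```

```text
[0.489  0.1871 0.2312] 0.051424283685456304 [-0.0513  0.0445  0.8168]
tab px [321.0177 280.9524] [320.8801 308.5161]
```

View pics/w2.png

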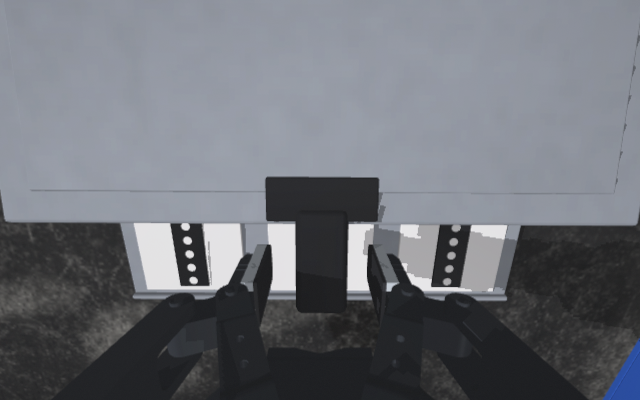

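The tab (columns 297–347) sits centred between the pads (272 and 368), so I'll close.

{"op": "jog_arm", "data": {"targets": [[0,0,0,0,1],[0,0,0,0,1],[0,0,0,0,1],[0,0,0,0,1],[0,0,0,0,1]]}}

```text
clock: 4.92
ee_pos: [0.4887, 0.1865, 0.2302]
orientation: [[0.998, 0.059, 0.001], [0.059, -0.998, -0.001], [0.001, 0.001, -1.0]]
contact_force: [2.3, -6.6, 0.4]
opening: 0.023
finger_force: 59.6
```

```bash
python3 - <<'E'
from h import *
from fit import *
q=pickle.load(open("q.pkl","rb"))
s=status.state(); print(s["ee_pos"],s["opening"],s["finger_force"])
R=np.array(s["orientation"]); 
# arc deltas, tool units, from current grasp at th0
for t in np.r_[q[3]:1.72:17j][1:]: print(round(t,3), np.round(R.T@(L(q,.158,0,.004,t)-L(q,.158,0,.004))/.025,2))
E
```

```text
[0.4887 0.1865 0.2302] 0.02304141479609335 59.5553719997406
0.246 [ 0.14  0.   -0.61]
0.344 [ 0.33  0.   -1.19]
0.443 [ 0.59  0.   -1.76]
0.541 [ 0.89  0.01 -2.3 ]
0.639 [ 1.25  0.01 -2.81]
0.737 [ 1.66  0.01 -3.28]
0.836 [ 2.11  0.01 -3.7 ]
0.934 [ 2.6   0.01 -4.09]
1.032 [ 3.13  0.02 -4.42]
1.13 [ 3.68  0.02 -4.69]
1.229 [ 4.26  0.02 -4.92]
1.327 [ 4.86  0.02 -5.08]
1.425 [ 5.47  0.02 -5.18]
1.523 [ 6.09  0.03 -5.23]
1.622 [ 6.71  0.03 -5.21]
1.72 [ 7.33  0.03 -5.13]
```

Follow the arc in two calls.

{"op": "jog_arm", "data": {"targets": [[0.14,0,-0.61,0,1],[0.33,0,-1.19,0,1],[0.59,0,-1.76,0,1],[0.89,0,-2.3,0,1],[1.25,0,-2.81,0,1],[1.66,0,-3.28,0,1],[2.11,0,-3.7,0,1],[2.6,0,-4.09,0,1]]}}

```text
clock: 5.92
ee_pos: [0.553, 0.19, 0.332]
orientation: [[0.998, 0.059, -0.002], [0.059, -0.998, -0.002], [-0.002, 0.002, -1.0]]
contact_force: [1.8, -5.6, -9.9]
opening: 0.0232
finger_force: 60.7
```

{"op": "jog_arm", "data": {"targets": [[0.53,0,-0.33,0,1],[1.08,0,-0.6,0,1],[1.66,0,-0.83,0,1],[2.26,0,-0.99,0,1],[2.87,0,-1.09,0,1],[3.49,0,-1.14,0,1],[4.11,0,-1.12,0,1],[4.6,0,-1.06,0,1]]}}

```text
clock: 6.92
ee_pos: [0.6684, 0.1964, 0.3585]
orientation: [[0.998, 0.058, -0.001], [0.058, -0.998, -0.003], [-0.002, 0.003, -1.0]]
contact_force: [-4.4, -9.9, 0.1]
opening: 0.023
finger_force: 64.3
```

{"op": "jog_arm", "data": {"targets": [[0,0,0,0,1],[0,0,0,0,1]]}}

```text
clock: 7.18
ee_pos: [0.6683, 0.1963, 0.3585]
orientation: [[0.998, 0.058, -0.0], [0.058, -0.998, -0.003], [-0.001, 0.003, -1.0]]
contact_force: [0.7, -9.6, -1.2]
opening: 0.023
finger_force: 64.2
```

```bash
python3 - <<'E'
from h import *
s=status.state(); print(s["ee_pos"],s["opening"],s["finger_force"],s["contact_force"])
p=snap("scene","s1"); cv2.imwrite("pics/s1c.png",cv2.resize(p["img"][110:290,220:440],None,fx=3.3,fy=3.3,interpolation=cv2.INTER_CUBIC))
E
```

```text
[0.66829174 0.19630386 0.35849359] 0.023019222235782424 64.22279477119446 [ 0.70988467 -9.63740025 -1.15520789]
```

View pics/s1c.png

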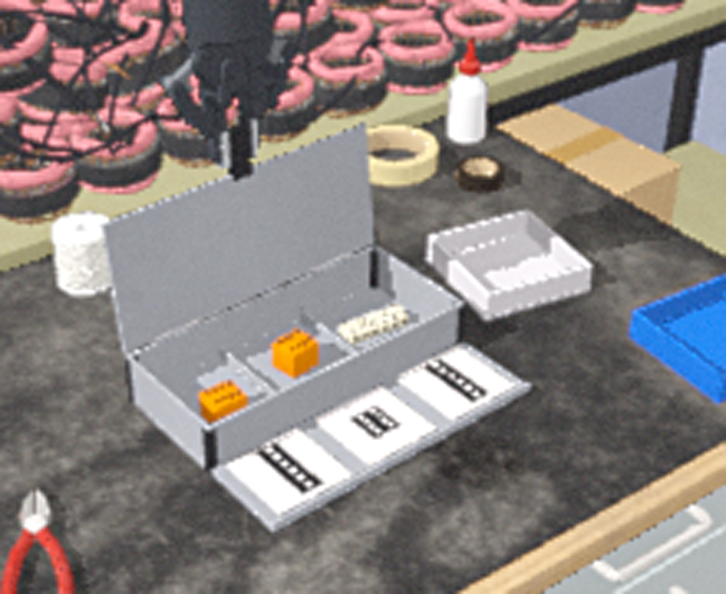

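The lid stands open. The left bay, behind a strip tile, holds an orange connector at crop (222,400), so that is the wrong one. The middle connector and the right strip are correct. I'll release, lift and look from above the left bay.

{"op": "jog_arm", "data": {"targets": [[0,0,0,0,0.4],[0,0,0,0,0.4],[0,0,0,0,0.4],[0,0,-1.2,0,0.4],[0,0,-2.6,0,0.4],[0,0,-2.6,0,0.4]]}}

```text
clock: 7.98
ee_pos: [0.6683, 0.199, 0.4267]
orientation: [[0.998, 0.06, 0.004], [0.06, -0.998, 0.002], [0.005, -0.001, -1.0]]
contact_force: [-0.5, 0.9, -1.6]
opening: 0.0515
finger_force: 0.0
```

{"op": "jog_arm", "data": {"targets": [[-2.3,0,0,0,0.4],[-4.6,-1.2,0,0,0.2],[-6.5,-2.5,0,0,0.2],[-7.3,-3.9,0.5,0,0.2],[-7.3,-3.9,1,0,0.2],[-7.3,-3.9,1,0,0.2],[-7.3,-3.9,1,0,0.2]]}}

```text
clock: 8.85
ee_pos: [0.4807, 0.2839, 0.3985]
orientation: [[0.998, 0.059, -0.0], [0.059, -0.998, -0.0], [-0.0, 0.0, -1.0]]
contact_force: [-0.3, -0.0, 0.4]
opening: 0.0684
finger_force: 0.0
```

```bash
python3 - <<'E'
from h import *
import pickle
s=status.state(); print(s["ee_pos"],s["opening"],s["contact_force"],s["qvel"])
p=snap("wrist","w3"); pickle.dump(p,open("w3.pkl","wb"))
for i,r in enumerate(recognise(p,"connector_1")[:3]): print(r)
for r in outline_of(p,"connector_1")[:3]:
    m=r["pixels"].astype(np.uint8); print(r["score"],m.sum(),cv2.boundingRect(m))
print(recognise(p,"return_tray"))
E
```

```text
[0.48073489 0.2839402  0.39849408] 0.06836769321521849 [-0.32546498 -0.01071207  0.36609042] [ 0.06425568 -0.23676723 -0.13316317 -0.16929112 -0.03492998 -0.06679594
 -0.14536787]
{'xyz': [0.5841, 0.1936, 0.0346], 'score': 0.79}
{'xyz': [0.5603, 0.2893, 0.0315], 'score': 0.67}
0.98 1065 (390, 68, 37, 32)
0.66 924 (306, 87, 33, 32)
0.54 45114 (267, 0, 343, 217)
[{'xyz': [0.587, -0.0443, 0.0029], 'score': 0.93}, {'xyz': [0.559, 0.2877, 0.0312], 'score': 0.7}, {'xyz': [0.3663, -0.1302, 0.003], 'score': 0.66}]
```

View pics/w3.png

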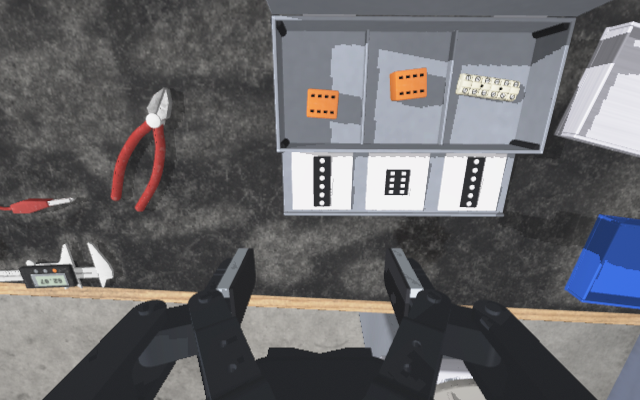

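The wrong block sits at pixels (306–339, 87–119), the correct connector near (408,84) and the strip at (488,86). I'll fit a box silhouette to get the wrong block's pose, then check the clearances.

```bash
cat > blk.py <<'E'
from h import *
from fit import C
import pickle,sys
from scipy.optimize import minimize
q=pickle.load(open("q.pkl","rb"))
def fitblk(p,g,win=60):
    hsv=cv2.cvtColor(p["img"],cv2.COLOR_BGR2HSV)
    m=cv2.inRange(hsv,(5,120,60),(25,255,255)); m=cv2.morphologyEx(m,cv2.MORPH_CLOSE,np.ones((7,7)))
    u,v=proj(p,[g[0],g[1],.02]); n,lab,st,ce=cv2.connectedComponentsWithStats(m)
    k=1+np.argmin([np.hypot(*(c-[u,v]))+(1e3 if a[4]<100 else 0) for c,a in zip(ce[1:],st[1:])])
    m=(lab==k).astype(np.uint8); S=4; mb=cv2.resize(m,None,fx=S,fy=S,interpolation=cv2.INTER_NEAREST)
    def cost(x):
        c,s=np.cos(x[2]),np.sin(x[2])   # own x along world angle x[2]
        P=[proj(p,[x[0]+c*a-s*b,x[1]+s*a+c*b,z]) for a in(-.015,.015) for b in(-.017,.017) for z in(.004,.032)]
        im=np.zeros_like(mb); cv2.fillConvexPoly(im,cv2.convexHull(((np.array(P)+.5)*S).astype(np.int32)),1)
        return 1-(im&mb).sum()/(im|mb).sum()
    best=min((minimize(cost,[g[0],g[1],q[2]+np.pi/2+d],method="Nelder-Mead",options=dict(initial_simplex=np.array([g[0],g[1],q[2]+np.pi/2+d])+np.vstack([np.zeros(3),np.diag([.005,.005,.1])]))) for d in(-.15,0,.15)),key=lambda r:r.fun)
    return best.x,best.fun,st[k]
if __name__=="__main__":
    p=pickle.load(open("w3.pkl","rb")); x,c,st=fitblk(p,[.559,.288]); print(x,c,st,"yaw rel case deg",np.degrees(x[2]-q[2])-90)
    R2=np.array([[np.cos(q[2]),np.sin(q[2])],[-np.sin(q[2]),np.cos(q[2])]]); print("case xy",R2@(x[:2]-q[:2]))
    x2,c2,_=fitblk(p,[.584,.194]); print("middle",R2@(x2[:2]-q[:2]),c2)
    s=status.state(); print(s["joint_positions"],s["ee_pos"])
E
python3 blk.py
```

```text
[0.5579 0.2849 1.68  ] 0.2016460905349794 [307  89  32  30 861] yaw rel case deg 3.047580527989524
case xy [-0.0164  0.0955]
middle [ 0.0025 -0.0002] 0.17310743717049704
[ -11.5387   16.4109  -30.6239  106.0012    9.5577   60.1021 -132.5242] [0.4804 0.2843 0.3987]
```

{"op": "jog_arm", "data": {"targets": [[1,0,0,1.7,0.4],[2,0,0,3.4,0.4],[3.1,0.1,0,5.1,0.4],[3.1,0.1,0,6.8,0.4],[3.1,0.1,0,8.5,0.4],[3.1,0.1,0,10.2,0.4],[3.1,0.1,0,11.9,0.4],[3.1,0.1,0,13.6,0.4]]}}

```text
clock: 10.05
ee_pos: [0.5599, 0.2839, 0.3875]
orientation: [[0.629, -0.776, -0.044], [-0.777, -0.629, -0.018], [-0.014, 0.046, -0.999]]
contact_force: [0.1, 1.1, -2.2]
opening: 0.0518
finger_force: 0.0
```

{"op": "jog_arm", "data": {"targets": [[0,0,0,1.7,0.4],[0,0,0,3.4,0.4],[0,0,0.6,5.1,0.4],[0,0,1.2,6.8,0.4],[0,0,1.8,8.5,0.4],[0,0,2.4,10.2,0.4],[0,0,2.8,11.9,0.4],[0,0,2.8,13.6,0.4]]}}

```text
clock: 11.05
ee_pos: [0.5387, 0.1321, 0.2974]
orientation: [[-0.196, -0.979, -0.056], [-0.978, 0.19, 0.087], [-0.074, 0.072, -0.995]]
contact_force: [0.1, 0.2, -0.2]
opening: 0.0517
finger_force: 0.0
```

{"op": "jog_arm", "data": {"targets": [[0,0,0,1.7,0.4],[0,0,0,2.8,0.4],[0,0,0,2.8,0.4],[0,0,0,2.8,0.4],[0,0,0,2.8,0.4],[0,0,0,2.8,0.4]]}}

```text
clock: 11.8
ee_pos: [0.5135, 0.0341, 0.2837]
orientation: [[-0.399, -0.915, -0.063], [-0.913, 0.39, 0.115], [-0.081, 0.103, -0.991]]
contact_force: [-0.1, -0.7, 0.2]
opening: 0.0512
finger_force: 0.0
```

```bash
python3 - <<'E'
from blk import *
s=status.state(); print(s["clock"],s["ee_pos"],s["orientation"],s["opening"],s["joint_positions"])
p=snap("wrist","w4"); pickle.dump(p,open("w4.pkl","wb"))
x,c,st=fitblk(p,[.558,.285]); print(x,c,st,"rel case deg",np.degrees(x[2]-q[2])-90)
R=np.array(s["orientation"]);print("to block units",R.T@(np.r_[x[:2],.026+.155]-s["ee_pos"])/.025)
E
```

```text
11.8 [0.5135 0.0341 0.2837] [[-0.3987 -0.9149 -0.0626]
 [-0.9135  0.3902  0.1153]
 [-0.0811  0.1031 -0.9914]] 0.05124106378097168 [ -61.5243   49.0026   78.7011  120.1629  -58.4757   70.0565 -156.4582]
[0.558  0.285  1.4769] 1.0 [ 270  310   41   41 1256] rel case deg -8.594366926962337
to block units [-9.545   1.8642  5.1188]
```

View pics/w4.png

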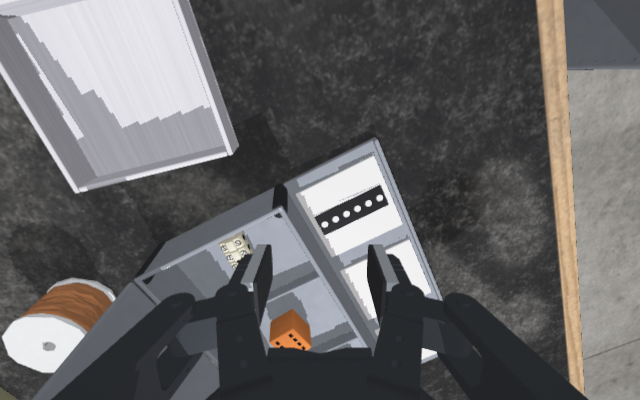

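The turn went the wrong way: J7 ran to its limit, and the tool drifted and tilted over the right bay at safe height. I'll lift, then turn back.

{"op": "jog_arm", "data": {"targets": [[0,0,-1,0,0.4],[0,0,-2,-1.5,0.4],[0,0,-3,-3,0.4]]}}

```text
clock: 12.22
ee_pos: [0.5182, 0.0252, 0.3593]
orientation: [[-0.092, -0.994, -0.062], [-0.99, 0.084, 0.115], [-0.109, 0.072, -0.991]]
contact_force: [-0.6, 0.7, 0.3]
opening: 0.051
finger_force: 0.0
```

```bash
python3 - <<'E'
from h import *
s=status.state(); print(s["clock"],s["ee_pos"],s["orientation"],s["joint_positions"])
E
```

```text
12.225 [0.51820735 0.02520757 0.35926307] [[-0.09183088 -0.993849   -0.06189705]
 [-0.98975267  0.08427322  0.11527216]
 [-0.10934686  0.07184831 -0.99140359]] [ -63.3454837    36.54272732   78.64913461  116.09328891  -44.74880186
   69.42659676 -149.16905149]
```

J7 grows with a negative turn, and the small tool tilt (about 7.5°) stays in the commanded pose. I'll go back over free space, turn the other way, then work the tilt out at the edge of the reach, where it can be corrected.

```bash
cat > to.py <<'E'
from h import *
import sys
np.set_printoptions(precision=3,suppress=True)
s=status.state(); R=np.array(s["orientation"]); e=np.array(s["ee_pos"])
print(s["clock"],"e",e,"z",R[:,2],"yaw",np.degrees(np.arctan2(R[1,0],R[0,0])),"J",np.round(s["joint_positions"],1),"op",round(s["opening"],4),"F",s["contact_force"])
if len(sys.argv)>1: print("units",R.T@(np.array(list(map(float,sys.argv[1:4])))-e)/.025)
E
python3 to.py .3 -.53 .42
```

```text
12.225 e [0.518 0.025 0.359] z [-0.062  0.115 -0.991] yaw -95.30082079439909 J [ -63.3   36.5   78.6  116.1  -44.7   69.4 -149.2] op 0.051 F [-0.647  0.652  0.275]
units [22.517  6.978 -4.428]
```

{"op": "jog_arm", "data": {"targets": [[2.3,0.7,-0.4,-1.7,0.4],[4.6,1.4,-0.9,-3.4,0.4],[7,2.2,-1.4,-5.1,0.4],[9.3,2.9,-1.8,-6.8,0.4],[11.6,3.6,-2.3,-8.5,0.4],[13.8,4.3,-2.7,-10.2,0.4],[16,5,-3.2,-11.9,0.4],[18,5.6,-3.6,-13.6,0.4]]}}

```text
clock: 13.22
ee_pos: [0.3433, -0.4122, 0.4081]
orientation: [[0.959, -0.277, -0.062], [-0.269, -0.956, 0.115], [-0.091, -0.094, -0.991]]
contact_force: [1.1, 0.4, 1.3]
opening: 0.0513
finger_force: 0.0
```

```bash
python3 to.py .3 -.53 .42
```

```text
13.225 e [ 0.343 -0.412  0.408] z [-0.062  0.115 -0.991] yaw -15.660692280229835 J [ -1.5  20.5  57.6 109.4 -19.5  68.3 -41.7] op 0.0513 F [1.092 0.409 1.264]
units [-0.437  4.94  -0.91 ]
```

{"op": "jog_arm", "data": {"targets": [[-0.5,1.5,-2,0,0.4],[-0.9,2.8,-4,0,0.4],[-1.2,3.8,-6,0,0.4],[-1.4,3.8,-8,0,0.4],[-1.5,3.8,-10,0,0.4],[-1.5,3.8,-10,0,0.4]]}}

```text
clock: 13.98
ee_pos: [0.2963, -0.5206, 0.6532]
orientation: [[0.957, -0.283, -0.06], [-0.275, -0.955, 0.111], [-0.089, -0.09, -0.992]]
contact_force: [-0.3, -1.0, -1.0]
opening: 0.0515
finger_force: 0.0
```

```bash
python3 to.py .3 -.53 .9
```

```text
13.975 e [ 0.296 -0.521  0.653] z [-0.06   0.111 -0.992] yaw -16.054275879022693 J [ 10.8  19.4  61.3  80.3 -15.8  97.3 -35.6] op 0.0515 F [-0.262 -1.05  -1.   ]
units [-0.634 -0.571 -9.842]
```

{"op": "jog_arm", "data": {"targets": [[-0.2,-0.2,-2,0,0.4],[-0.4,-0.4,-4,0,0.4],[-0.5,-0.5,-5,0,0.4],[-0.6,-0.6,-6,0,0.4],[-0.6,-0.6,-6.5,0,0.4],[-0.6,-0.6,-6.5,0,0.4]]}}

```text
clock: 14.72
ee_pos: [0.2967, -0.5205, 0.8139]
orientation: [[0.957, -0.283, -0.062], [-0.275, -0.955, 0.115], [-0.092, -0.093, -0.991]]
contact_force: [-0.9, 0.4, -1.1]
opening: 0.0507
finger_force: 0.0
```

```bash
python3 to.py .3 -.53 .9
```

```text
14.725 e [ 0.297 -0.521  0.814] z [-0.062  0.115 -0.991] yaw -16.029633268067297 J [ 20.2  21.3  58.   57.5 -17.9 117.2 -36.1] op 0.0507 F [-0.943  0.407 -1.09 ]
units [-0.086  0.005 -3.465]
```

J6 is now at its limit (117°). Small further rises should lean the tool outward, which undoes the tilt.

{"op": "jog_arm", "data": {"targets": [[-0.1,-0.1,-1,0,0.4],[-0.15,-0.15,-1.6,0,0.4],[-0.15,-0.15,-1.6,0,0.4],[-0.15,-0.15,-1.6,0,0.4]]}}

```text
clock: 15.22
ee_pos: [0.2916, -0.5121, 0.8359]
orientation: [[0.958, -0.281, -0.049], [-0.276, -0.957, 0.094], [-0.073, -0.077, -0.994]]
contact_force: [0.3, 0.6, -0.3]
opening: 0.0513
finger_force: 0.0
```

```bash
python3 to.py .3 -.53 .9
```

```text
15.225 e [ 0.292 -0.512  0.836] z [-0.049  0.094 -0.994] yaw -16.062841008559264 J [ 38.   15.5  25.1  54.5  -7.4 117.3 -46.6] op 0.0513 F [ 0.3    0.587 -0.34 ]
units [ 0.334  0.394 -2.633]
```

{"op": "jog_arm", "data": {"targets": [[-0.05,-0.05,-1,0,0.4],[-0.1,-0.1,-2,0,0.4],[-0.1,-0.1,-2,0,0.4],[-0.1,-0.1,-2,0,0.4]]}}

```text
clock: 15.72
ee_pos: [0.2866, -0.5022, 0.8554]
orientation: [[0.959, -0.281, -0.031], [-0.279, -0.958, 0.061], [-0.047, -0.05, -0.998]]
contact_force: [0.3, 0.6, -1.3]
opening: 0.0511
finger_force: 0.0
```

```bash
python3 to.py .3 -.53 .9
```

```text
15.725 e [ 0.287 -0.502  0.855] z [-0.031  0.061 -0.998] yaw -16.20798539215675 J [ 36.4  14.5  26.9  53.4  -7.3 117.3 -46.7] op 0.0511 F [ 0.258  0.612 -1.29 ]
units [ 0.742  0.825 -1.863]
```

{"op": "jog_arm", "data": {"targets": [[0,0,-1,0,0.4],[0,0,-2,0,0.4],[0,0,-3,0,0.4],[0,0,-3.3,0,0.4],[0,0,-3.3,0,0.4]]}}

```text
clock: 16.35
ee_pos: [0.278, -0.4885, 0.8876]
orientation: [[0.96, -0.281, 0.003], [-0.281, -0.96, 0.004], [0.001, -0.005, -1.0]]
contact_force: [-0.7, 0.2, -0.2]
opening: 0.0511
finger_force: 0.0
```

```bash
python3 to.py .3 -.53 .7
```

```text
16.35 e [ 0.278 -0.488  0.888] z [ 0.003  0.004 -1.   ] yaw -16.30347584301632 J [ 34.   13.1  29.8  51.1  -7.6 117.4 -46.7] op 0.0511 F [-0.684  0.218 -0.164]
units [1.299 1.383 7.499]
```

The tilt is gone (0.3°). I'll descend and return, turning with negative values.

{"op": "jog_arm", "data": {"targets": [[0.5,0.5,2.4,0,0.4],[1,1,4.8,0,0.4],[1.3,1.3,7.2,0,0.4],[1.3,1.3,9.6,0,0.4],[1.3,1.3,12,0,0.4],[1.3,1.3,14.4,0,0.4],[1.3,1.3,16.8,0,0.4],[1.3,1.3,17.5,0,0.4]]}}

```text
clock: 17.35
ee_pos: [0.301, -0.5262, 0.4465]
orientation: [[0.96, -0.281, -0.001], [-0.281, -0.96, 0.009], [-0.003, -0.008, -1.0]]
contact_force: [0.8, 0.1, 0.7]
opening: 0.051
finger_force: 0.0
```

```bash
python3 to.py .5 .1 .45
```

```text
17.35 e [ 0.301 -0.526  0.446] z [-0.001  0.009 -1.   ] yaw -16.305009262131186 J [ 33.3  17.1  26.3  99.5  -8.4  65.8 -44.3] op 0.051 F [0.777 0.08  0.671]
units [  0.607 -26.274   0.065]
```

{"op": "jog_arm", "data": {"targets": [[0.5,-2.3,0,-1.2,0.4],[1,-4.6,0,-2.4,0.4],[1.2,-6.9,0,-3.6,0.4],[1.2,-9.2,0,-4.8,0.4],[1.2,-11.5,0,-6,0.4],[1.2,-13.8,0,-7.2,0.4],[1.1,-16.1,0,-8.4,0.4],[1.0,-18.4,0,-9.6,0.4]]}}

```text
clock: 18.35
ee_pos: [0.455, -0.0909, 0.4541]
orientation: [[0.749, 0.663, 0.005], [0.663, -0.749, 0.004], [0.006, 0.0, -1.0]]
contact_force: [1.5, -0.8, 0.3]
opening: 0.051
finger_force: 0.0
```

```bash
python3 to.py .55 .24 .43
```

```text
18.35 e [ 0.455 -0.091  0.454] z [ 0.005  0.004 -1.   ] yaw 41.500144711535775 J [  2.6   1.6   0.8 114.6  -0.3  63.5 -44.9] op 0.051 F [ 1.493 -0.782  0.34 ]
units [11.609 -7.397  1.035]
```

{"op": "jog_arm", "data": {"targets": [[1.7,-1,0,-1.7,0.4],[3.4,-2,0,-3.4,0.4],[5.1,-3.1,0,-5.1,0.4],[6.8,-4.2,0,-6.8,0.4],[8.4,-5.3,0,-8.5,0.4],[10,-6.4,0.5,-10.2,0.4],[11.6,-7.4,1,-11.9,0.4],[11.6,-7.4,1,-13.6,0.4]]}}

```text
clock: 19.35
ee_pos: [0.5507, 0.2416, 0.4291]
orientation: [[-0.551, 0.834, 0.002], [0.834, 0.551, 0.006], [0.004, 0.005, -1.0]]
contact_force: [0.0, -0.4, -0.2]
opening: 0.0513
finger_force: 0.0
```

```bash
python3 to.py .55 .27 .4
```

```text
19.35 e [0.551 0.242 0.429] z [ 0.002  0.006 -1.   ] yaw 123.44342491977886 J [-14.2  17.5 -19.3  99.3   6.1  64.   -1.8] op 0.0513 F [ 0.048 -0.398 -0.164]
units [0.958 0.597 1.171]
```

{"op": "jog_arm", "data": {"targets": [[0.6,0.5,0.5,-1.7,0.4],[1.2,1,1,-3.4,0.4],[1.2,1,1.5,-5.1,0.4],[1.2,1,2,-6.8,0.4],[1.2,1,2,-8.5,0.4],[1.2,1,2,-9.9,0.4],[1.2,1,2,-9.9,0.4],[1.2,1,2,-9.9,0.4]]}}

```text
clock: 20.35
ee_pos: [0.5555, 0.2769, 0.3797]
orientation: [[-0.999, -0.036, 0.003], [-0.036, 0.999, 0.005], [-0.003, 0.004, -1.0]]
contact_force: [-0.7, 0.1, -0.1]
opening: 0.0509
finger_force: 0.0
```

```bash
cat > look.py <<'E'
from blk import *
import sys
n=sys.argv[1]
s=status.state()
p=snap("wrist",n); pickle.dump(p,open(n+".pkl","wb"))
x,c,st=fitblk(p,[.558,.285]); print(x,c,st,"rel case deg",np.degrees(x[2]-q[2])-90)
R=np.array(s["orientation"]);print("to block units",R.T@(np.r_[x[:2],.026+.155]-s["ee_pos"])/.025)
E
python3 to.py; python3 look.py w5
```

```text
20.35 e [0.556 0.277 0.38 ] z [ 0.003  0.005 -1.   ] yaw -177.94429000313275 J [ -9.1  23.3 -30.1  99.3  13.1  60.6  48.5] op 0.0509 F [-0.72   0.147 -0.09 ]
[0.5593 0.2848 1.4524] 0.20509828009828013 [311 162  31  30 874] rel case deg -9.994893584749036
to block units [-0.1362  0.2748  7.9504]
```

View pics/w5.png

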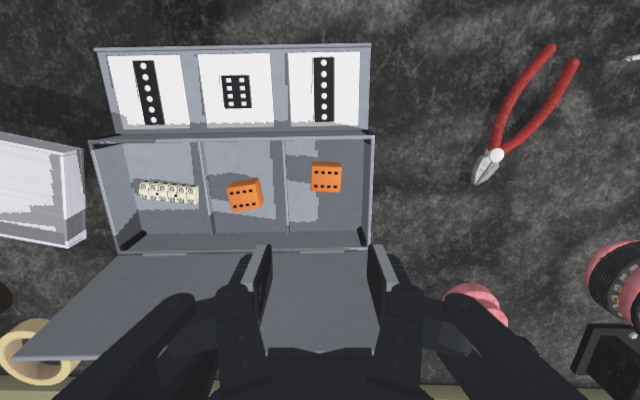

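The block is at pixels (311–342, 162–192), and its slot rows run level with the closing direction. A quick triangulation check from the slot centres, then I'll descend.

```bash
python3 - <<'E'
from h import *
import pickle
a=pickle.load(open("w5.pkl","rb"));b=pickle.load(open("w3.pkl","rb"))
print(atz(a,326.5,179.8,.032),atz(b,323,104,.032))
print(a["xyz"],proj(a,[.5555,.2769,.225]))
E
```

```text
[0.55868294 0.28597565 0.032     ] [0.55791897 0.28374775 0.032     ]
[0.47424031 0.27346425 0.34745138] [319.12265517 276.33880505]
```

{"op": "jog_arm", "data": {"targets": [[-0.1,0.3,2,0,0.4],[-0.1,0.3,3.5,0,0.4],[-0.1,0.3,4.5,0,0.4],[-0.1,0.3,5,0,0.4],[-0.1,0.3,5,0,0.4]]}}

```text
clock: 21.02
ee_pos: [0.5576, 0.2852, 0.2539]
orientation: [[-0.999, -0.039, 0.002], [-0.039, 0.999, 0.004], [-0.002, 0.004, -1.0]]
contact_force: [-0.0, -0.4, 1.1]
opening: 0.0513
finger_force: 0.0
```

```bash
python3 to.py; python3 look.py w6
```

```text
21.025 e [0.558 0.285 0.254] z [ 0.002  0.004 -1.   ] yaw -177.7499738429217 J [-12.2  31.9 -27.4 104.   18.8  48.4  43.6] op 0.0513 F [-0.042 -0.41   1.084]
[0.5556 0.2845 1.5546] 0.19335165364959983 [ 295  191   49   51 2270] rel case deg -4.140082843635
to block units [ 0.0881 -0.0347  2.9146]
```

View pics/w6.png

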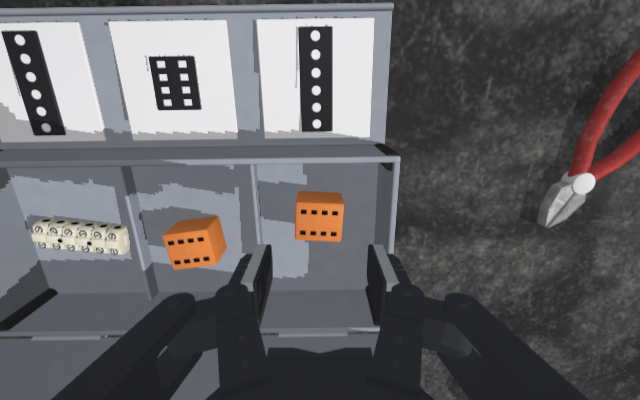

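The block is centred between the pads at column 320. I'll narrow the fingers slightly for wall clearance, descend and grip.

{"op": "jog_arm", "data": {"targets": [[0,0,0,0,0.47],[0,0,1,0,0.47],[0,0,2,0,0.47],[0,0,2.6,0,0.47],[0,0,2.9,0,0.47],[0,0,2.9,0,0.47]]}}

```text
clock: 21.82
ee_pos: [0.5579, 0.2855, 0.1817]
orientation: [[-0.999, -0.04, 0.003], [-0.04, 0.999, 0.005], [-0.003, 0.004, -1.0]]
contact_force: [-0.9, -0.3, 0.5]
opening: 0.0453
finger_force: 0.0
```

{"op": "jog_arm", "data": {"targets": [[0,0,0,0,1],[0,0,0,0,1],[0,0,0,0,1],[0,0,0,0,1]]}}

```text
clock: 22.32
ee_pos: [0.5581, 0.2856, 0.1825]
orientation: [[-0.999, -0.04, 0.004], [-0.04, 0.999, 0.005], [-0.004, 0.005, -1.0]]
contact_force: [-0.0, 0.0, 7.4]
opening: 0.0331
finger_force: 59.9
```

```bash
python3 to.py .5555 .2852 .36
```

```text
22.325 e [0.558 0.286 0.183] z [ 0.004  0.005 -1.   ] yaw -177.7197982567719 J [-14.2  37.3 -24.9 105.7  22.4  41.6  40.7] op 0.0331 F [-0.049  0.027  7.39 ]
units [ 0.077  0.022 -7.099]
```

{"op": "jog_arm", "data": {"targets": [[0,0,-0.5,0,1],[0,0,-1.2,0,1],[0,0,-2,0,1],[0,0,-3,0,1],[0,0,-4,0,1],[0,0,-5,0,1],[0,0,-5,0,1]]}}

```text
clock: 23.2
ee_pos: [0.5579, 0.2852, 0.3098]
orientation: [[-0.999, -0.04, 0.006], [-0.04, 0.999, 0.006], [-0.007, 0.006, -1.0]]
contact_force: [0.0, -0.4, -0.4]
opening: 0.0325
finger_force: 59.2
```

```bash
python3 - <<'E'
from h import *
p=snap("wrist","w7"); hsv=cv2.cvtColor(p["img"],cv2.COLOR_BGR2HSV)
m=cv2.inRange(hsv,(5,120,60),(25,255,255)); n,l,st,ce=cv2.connectedComponentsWithStats(m); print([ (s.tolist()) for s in st[1:] if s[4]>80])
s=status.state(); e=np.array(s["ee_pos"])
c,si=np.cos(np.radians(92.3)),np.sin(np.radians(92.3))
for z in(.155-.022,.155+.006): 
  print([np.round(proj(p,[e[0]+c*a-si*b,e[1]+si*a+c*b,e[2]-.155+d])).tolist() for a in(-.015,.015) for b in(-.017,.017) for d in(.006,)])
# colour-coded slice of dark slots inside block box
for q in ["return_tray"]:
  for n in ["scene","side"]:
    P=viewer.camera(n); print([(np.round(r["xyz"],3).tolist(),r["score"]) for r in recognise(P,q)])
    if n=="scene":
      for r in outline_of(P,q)[:2]:
        M=r["pixels"].astype(np.uint8); cnt=max(cv2.findContours(M,0,2)[0],key=cv2.contourArea); cc=cv2.approxPolyDP(cv2.convexHull(cnt),4,True)[:,0]; print(r["score"],cc.tolist(),[np.round(atz(P,u,v,.03)[:2],3).tolist() for u,v in cc])
E
python3 to.py .59 -.087 .3
```

```text
[[193, 193, 49, 42, 1533], [284, 229, 73, 76, 4866]]
[[287.0, 310.0], [285.0, 248.0], [349.0, 310.0], [351.0, 248.0]]
[[287.0, 310.0], [285.0, 248.0], [349.0, 310.0], [351.0, 248.0]]
[([0.376, -0.156, 0.013], 0.69), ([0.593, -0.081, 0.007], 0.67)]
0.93 [[398, 191], [395, 198], [366, 205], [350, 182], [379, 174]] [[0.516, -0.113], [0.493, -0.077], [0.517, 0.023], [0.651, -0.021], [0.632, -0.135]]
0.56 [[440, 194], [466, 216], [437, 231], [412, 213], [411, 206]] [[0.424, -0.211], [0.299, -0.183], [0.301, -0.058], [0.404, -0.063], [0.432, -0.087]]
[([0.375, -0.155, 0.004], 0.75)]
23.5 e [0.557 0.285 0.306] z [ 0.001  0.004 -1.   ] yaw -177.71013380655864 J [-10.9  28.3 -28.9 102.2  16.4  53.5  45.6] op 0.0331 F [-0.264 -0.495  0.075]
units [ -0.712 -14.909   0.181]
```

{"op": "jog_arm", "data": {"targets": [[0.2,-2,-0.4,0,1],[0.2,-4,-0.4,0,1],[0.2,-6,-0.4,0,1],[0.2,-8,-0.4,0,1],[0,-10,-0.4,0,1],[-0.3,-12,0,0,1],[-0.7,-14,0,0,1],[-0.7,-14.9,0,0,1]]}}

```text
clock: 24.5
ee_pos: [0.59, -0.0899, 0.3042]
orientation: [[-0.999, -0.037, 0.001], [-0.037, 0.999, 0.004], [-0.002, 0.004, -1.0]]
contact_force: [-0.3, 0.5, 0.0]
opening: 0.0329
finger_force: 59.3
```

{"op": "jog_arm", "data": {"targets": [[0,0,0,0,1],[0,0,0,0,1]]}}

```text
clock: 24.75
ee_pos: [0.5898, -0.0857, 0.3047]
orientation: [[-0.999, -0.041, 0.002], [-0.041, 0.999, 0.005], [-0.002, 0.005, -1.0]]
contact_force: [0.6, 0.8, 0.1]
opening: 0.0332
finger_force: 59.3
```

```bash
cat > tray.py <<'E'
from h import *
from scipy.optimize import minimize
np.set_printoptions(precision=3,suppress=True)
def fitt(p,M):
    S=2; mb=cv2.resize(M,None,fx=S,fy=S,interpolation=cv2.INTER_NEAREST)
    def cost(x):
        c,s=np.cos(x[2]),np.sin(x[2])
        P=[proj(p,[x[0]+c*a-s*b,x[1]+s*a+c*b,z]) for a in(-.06,.06) for b in(-.06,.06) for z in(0,.03)]
        im=np.zeros_like(mb); cv2.fillConvexPoly(im,cv2.convexHull(((np.array(P)+.5)*S).astype(np.int32)),1)
        return 1-(im&mb).sum()/(im|mb).sum()
    return min((minimize(cost,x0,method="Nelder-Mead",options=dict(initial_simplex=np.array(x0)+np.vstack([np.zeros(3),np.diag([.01,.01,.15])]))) for x0 in([.59,-.085,-.3],[.59,-.085,0],[.59,-.085,.3])),key=lambda r:r.fun)
for n in("scene","side","wrist"):
    p=snap(n,"t_"+n)
    for r in outline_of(p,"return_tray")[:3]:
        M=r["pixels"].astype(np.uint8); u,v=cv2.minEnclosingCircle(cv2.findNonZero(M))[0]; X=atz(p,u,v,.015)
        if X[0]>.48 and np.hypot(X[0]-.59,X[1]+.085)<.08: b=fitt(p,M); print(n,r["score"],X,b.x,b.fun,M.sum(),cv2.boundingRect(M))
E
python3 tray.py; python3 to.py
```

```text
scene 0.56 [ 0.587 -0.075  0.015] [ 0.587 -0.072 -0.163] 0.041012216404886614 1136 (350, 173, 50, 34)
side 0.8 [ 0.586 -0.07   0.015] [ 0.585 -0.073 -0.14 ] 0.049685722837473856 799 (305, 146, 37, 28)
wrist 0.95 [ 0.584 -0.07   0.015] [ 0.586 -0.073 -0.175] 0.13214026015997415 16133 (256, 109, 165, 149)
25.05 e [ 0.59  -0.086  0.305] z [ 0.003  0.004 -1.   ] yaw -177.6518126436882 J [ 21.5  25.1 -24.5 106.3  12.7  51.1  83.4] op 0.0328 F [-0.647  0.136 -0.827]
```

Three views agree that the tray centre is (0.586, -0.073) with yaw about -9°. I'll lower in.

{"op": "jog_arm", "data": {"targets": [[0.15,0.5,1,0,1],[0.15,0.5,2,0,1],[0.15,0.5,3,0,1],[0.15,0.5,4,0,1],[0.15,0.5,4.5,0,1],[0.15,0.5,4.7,0,1],[0.15,0.5,4.8,0,1],[0.15,0.5,4.8,0,1]]}}

```text
clock: 26.05
ee_pos: [0.5861, -0.0738, 0.1855]
orientation: [[-0.999, -0.04, 0.003], [-0.04, 0.999, 0.004], [-0.003, 0.004, -1.0]]
contact_force: [0.1, 0.5, 0.4]
opening: 0.0328
finger_force: 59.3
```

```bash
python3 to.py .586 -.073 .1825
```

```text
26.05 e [ 0.586 -0.074  0.186] z [ 0.003  0.004 -1.   ] yaw -177.7113416532664 J [ 17.5  34.  -21.2 110.6  18.6  38.5  77.3] op 0.0328 F [0.111 0.481 0.408]
units [0.003 0.031 0.122]
```

Creep down to contact.

{"op": "jog_arm", "data": {"targets": [[0,0,0.05,0,1],[0,0,0.1,0,1],[0,0,0.13,0,1],[0,0,0.13,0,1]]}}

```text
clock: 26.55
ee_pos: [0.586, -0.0738, 0.1825]
orientation: [[-0.999, -0.04, 0.003], [-0.04, 0.999, 0.004], [-0.003, 0.004, -1.0]]
contact_force: [-4.6, -0.5, 13.5]
opening: 0.0328
finger_force: 61.0
```

Contact with the tray floor at 13 N. I'll release and retract.

{"op": "jog_arm", "data": {"targets": [[0,0,0,0,0.75],[0,0,0,0,0.6],[0,0,0,0,0.45],[0,0,0,0,0.4],[0,0,0,0,0.4],[0,0,-0.5,0,0.4],[0,0,-1.5,0,0.4],[0,0,-3,0,0.4]]}}

```text
clock: 27.55
ee_pos: [0.5854, -0.074, 0.2576]
orientation: [[-0.999, -0.04, 0.001], [-0.04, 0.999, 0.005], [-0.001, 0.005, -1.0]]
contact_force: [0.9, -0.3, 0.9]
opening: 0.0513
finger_force: 0.0
```

{"op": "jog_arm", "data": {"targets": [[0,0,-2,0,0.4],[0,0,-4,0,0.4],[1,-1,-5,0,0.4],[2,-2,-5,0,0.4],[2,-2,-5,0,0.4],[2,-2,-5,0,0.4]]}}

```text
clock: 28.3
ee_pos: [0.5376, -0.1262, 0.382]
orientation: [[-0.999, -0.04, 0.003], [-0.04, 0.999, 0.004], [-0.003, 0.004, -1.0]]
contact_force: [0.6, 0.0, 1.2]
opening: 0.0514
finger_force: 0.0
```

```bash
python3 to.py; python3 - <<'E'
from h import *
from fit import L
import pickle
np.set_printoptions(precision=3,suppress=True)
q=pickle.load(open("q.pkl","rb"))
for n in("wrist","scene"):
    p=snap(n,"end_"+n)
    for k in("connector_1","terminal_strip","case_lid","copper_spool","tape_roll","side_cutters"): print(n,k,[(np.round(r["xyz"],3).tolist(),round(r["score"],2)) for r in recognise(p,k)[:3]])
    hsv=cv2.cvtColor(p["img"],cv2.COLOR_BGR2HSV); m=cv2.inRange(hsv,(5,120,60),(25,255,255)); _,_,st,ce=cv2.connectedComponentsWithStats(m)
    for s,c in zip(st[1:],ce[1:]):
        if s[4]>20: print("orange",s.tolist(),atz(p,c[0],c[1],.025))
E
```

```text
28.3 e [ 0.538 -0.126  0.382] z [ 0.003  0.004 -1.   ] yaw -177.70274080131156 J [ 28.3  16.1 -25.7 108.    7.9  57.5  91.5] op 0.0514 F [0.61  0.011 1.229]
wrist connector_1 [([0.582, 0.183, 0.031], 0.78), ([0.587, -0.073, 0.033], 0.63), ([0.498, 0.245, 0.008], 0.16)]
wrist terminal_strip [([0.583, 0.1, 0.018], 0.67), ([0.468, 0.179, 0.011], 0.25)]
wrist case_lid [([0.649, 0.124, 0.114], 0.93)]
wrist copper_spool [([0.469, 0.179, 0.01], 0.67)]
wrist tape_roll [([0.746, -0.173, 0.019], 0.64)]
wrist side_cutters [([0.658, 0.123, 0.117], 0.54)]
orange [346, 199, 30, 30, 835] [ 0.583 -0.075  0.025]
orange [552, 204, 48, 32, 1213] [0.581 0.185 0.025]
scene connector_1 [([0.573, 0.195, 0.025], 0.64), ([0.579, -0.066, 0.025], 0.47)]
scene terminal_strip [([0.578, 0.103, 0.014], 0.7), ([0.462, 0.282, 0.011], 0.7)]
scene case_lid [([0.648, 0.206, 0.121], 0.73), ([0.462, 0.28, 0.014], 0.55)]
scene copper_spool []
scene tape_roll [([0.747, -0.169, 0.017], 0.71)]
scene side_cutters [([0.48, 0.506, 0.012], 0.9)]
orange [385, 149, 23, 11, 97] [ 0.711 -0.293  0.025]
orange [368, 183, 13, 12, 117] [ 0.579 -0.065  0.025]
orange [302, 210, 15, 14, 154] [0.577 0.197 0.025]
orange [123, 247, 11, 14, 52] [0.728 0.69  0.025]
orange [134, 246, 7, 11, 25] [0.73  0.669 0.025]
orange [65, 284, 20, 19, 120] [0.656 0.837 0.025]
orange [112, 305, 7, 13, 28] [0.539 0.769 0.025]
orange [106, 308, 7, 12, 30] [0.543 0.781 0.025]
orange [100, 310, 8, 13, 32] [0.541 0.794 0.025]
```

```bash
python3 -c "
from cell import ticket; print(ticket.close_job())"
```

```text
the job is handed in; nothing more can be done
None
```

The job is handed in: the lid stands open, the wrong connector block from the left bay is upright inside the aluminium tray, and the other two parts are still in their bays, with about 28 s on the robot's clock; a mid-job wrong-way turn tilted the tool and was corrected in free space, and the copper spool was out of sight behind the lid in my last check.

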